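# Set a copper blank over the end of the filing ledge

### The job

The copper blank lying on the raised wooden filing ledge is to have its left end filed next. Without picking it up, push it with your fingertips flush against the aluminium fence and along the fence until its end sticks out about 30 mm past the left end of the ledge (left as the robot sees it), then let go and draw clear. Keep the blank flat on the ledge all the time and leave the file, the solder reel and the jar where they are.

Things in the scene. Friction and masses are not known exactly. Their poses are not given: they have to be found in the camera images.
- ledge: Raised filing ledge, fixed to the bench, turned up to 0.3 rad: a pale wooden top 340 mm long (own y), 150 mm deep (own x), 22 mm thick, on two legs; flat upper face 80 mm above the bench. Origin at bench height under the middle of the top. Own +y runs along it to the end where the blank shall overhang (robot's left), own +x across it to the fence (far side). Near side and both ends are open.
- ledge_end (a point): Middle of the upper edge of the ledge's left end: own x = 0, y = +170 mm, z = 80 mm in the ledge's frame; same axes as the ledge.
- fence_face (a point): Foot of the fence's working face halfway along the ledge: own x = +60 mm, y = 0, z = 80 mm in the ledge's frame; same axes. The fence is a straight aluminium strip along the whole far side of the ledge, parallel to its y, standing 12 mm above the upper face.
- blank: Loose copper plate, 130 mm long (own y), 95 mm wide (own x), 4 mm thick, about 0.3 to 0.6 kg, lying flat on the ledge, 10 to 25 mm off the fence and a little askew. Sliding it takes a few newtons; it stops when no longer pushed. Origin at the centre of its underside; own y roughly along the ledge's y, z up.
- blank_end (a point): Middle of the lower edge of the blank's left end (own x = 0, y = +65 mm, z = 0 in the blank's frame); this end is to stick out past ledge_end.
- file: Bystander: flat hand file, about 275 mm long, wooden handle 26 mm thick, lying on the bench on the robot's side of the ledge, under 27 mm high. Origin where the handle meets the tang, at bench height; own y points towards the tip.
- reel: Bystander: solder reel with grey flanges, 56 mm diameter, 38 mm high, standing flat on the bench beyond one end of the ledge. Origin at the centre of its underside.
- jar: Bystander: small amber jar with a black cap, 50 mm diameter, 55 mm high, standing on the bench beyond one end of the ledge. Origin at the centre of its underside.
There are look-alikes about, which are no part of the job. There is more than one size of the blank; the job needs the smaller.

How it is judged:
At the end, for the whole second after the job is handed in: The blank lies flat and still on the ledge, its end 20 to 40 mm past the ledge's left end, its long edge against the fence (gap under 4 mm at its middle, within 0.05 rad of parallel), and the robot is clear (y of blank_end in the frame of ledge_end between 0.02 and 0.04 m and x of blank in the frame of fence_face above -0.0515 m and angle between the y axis of blank and the y axis of ledge, either way round below 0.05 rad and angle between blank's own z axis and vertical below 0.03 rad and z of blank in the frame of ledge_end between -0.003 and 0.003 m and linear speed of blank below 0.01 m/s); the robot touches nothing.
It fails at once if the blank is lifted off the ledge (more than 8 mm) (z of blank in the frame of ledge_end above 0.008 m).
It fails at once if the blank is tipped up or falls off (angle between blank's own z axis and vertical above 0.12 rad or z of blank in the frame of ledge_end below -0.015 m).
It fails at once if the file, the reel or the jar is moved (more than 15 mm) (distance of any of file, reel, jar from where it was at the start of the episode above 0.015 m).
It also fails if it takes over 48 s, if anything falls off the work surface, if the arm or the gripper's body presses on something with over 40 N, if the wrist force passes 120 N, or if a joint passes its speed limit or range.

### The arm

A 7-joint arm with a two-finger parallel gripper is mounted at the origin on the work surface. World frame = base frame: x ahead of the robot, y to its left, z up, the work surface at z = 0. Lengths are in m, angles in rad, forces in N, time in s.
With the tool pointing down it reaches from about 0.4 to 0.9 m from the base axis. Payload 5.6 kg.
Tool frame: the origin (TCP) lies between the finger pads; the fingertips stand 8 mm ahead of it and the grasp point (between the pads) lies 11 mm behind it (ctrl.finger_overhang is the distance from the TCP to the fingertips, in m); z points along the fingers, x is the direction in which the jaws open and shut, and the axes are right-handed (so a half turn about z gives the same grasp; the last joint's range is limited). The gripper opens to 92 mm and grips with 3 to 60 N. Pads are 20 mm wide; open, the fingers measure 128 mm over their backs; the gripper's body (75 mm by 189 mm) begins 69 mm behind the grasp point.
Start: joints at [1.29, 0.468, -0.012, 1.603, 0.006, 1.071, -0.056], TCP at [0.153, -0.632, 0.223] pointing down, gripper open.
Joint ranges: [-2.53, 2.53], [-0.31, 2.02], [-1.57, 1.55], [0.28, 2.44], [-1.29, 4.43], [0.15, 1.84], [-2.92, 2.92]. Speed limits (rad/s): [2.57, 2.57, 3.14, 3.14, 3.14, 3.14, 3.14].

### API

Orientations are given as [roll, pitch, yaw] about the fixed x, y, z axes, in that order (R = Rz(yaw) Ry(pitch) Rx(roll)).
In Python, from plant import ctrl gives the robot as it stands.
- The arm moves only by the tool drive_tool, never from a script. Its argument "moves" is a list of rows, each an object with "grip": the closure, from 0 (fully open) to 1 (shut); "dp": the shift along the tool's x, y, z in m, a list of three; "turn": the turn, a rotation vector about the tool's x, y, z in rad, a list of three. A call has 1 to 5 rows; each row shifts and turns the commanded pose from where the row before left it, along the tool's axes as they then stand; what a row does not reach is not made up. A row lasts 1/12 s, in which the tool goes at most 41.7 mm and 7.16 degrees, less where a joint would pass 70% of its speed; a pose out of reach is approached as far as the arm can. A call is refused whole if a number of a shift passes 0.0417 or a number of a turn 0.125, either way. A call with a gripper value outside its range is refused whole. The fingers move at their own pace and stop on an object; the grip force is fixed at half the most. Time passes only in rows, so rows that do not move let the fingers close. It gives the time, the measured TCP pose, the force and the opening at its end, in the units of the state.
- ctrl.observe(): the state, without advancing time (a new reading comes with each control period).
- ctrl.capture(name): name is "scene" or "side" or "wrist"; returns a dict with "color" (480x640x3 uint8, blue, green, red), "K" (3x3 intrinsics, pixels), "camera_from_world" (4x4, takes a point from world to camera coordinates). Camera axes: x right, y up, looking along -z (the intrinsics and any distortion apply to the point x, -y, -z); pixel columns grow to the right and rows downward; lengths in m; the calibration is good to about 2 mm. A picture is of the moment at which its call begins. There is no depth.
- ctrl.hand_in(): hands the job in, once; it reports no verdict.
The state is a dict: "time": time; "joint_positions": joint angles; "joint_vel": joint speeds; "effort": joint torques, N m; "position": TCP position; "orientation": TCP orientation; "wrist_force": force on the tool from outside, world axes, zero at the start; "moment": the same for the moment, N m; "finger_gap": finger opening in m.
Only numpy, scipy, OpenCV 4.12 (cv2) and the standard library are available. Lean on these libraries where they do the work, as an engineer would, in place of code of your own. Each camera call takes 0.05 s, during which the arm holds its last target.

## Working session

There is one attempt and no reset: what is moved stays moved. The work goes in short steps, Python scripts to look and compute and a tool call to move; the robot and the scene stay as the last step left them, time stands still between calls to the robot, and variables do not carry over. Pictures are saved under pics/ and viewed, and the job is handed in when it is done.

Besides the shell and the picture viewer there is one more tool, called as name([rows], argument=value, ...), one row to a line, values as JSON. drive_tool: Moves the arm, as the interface text tells. Its arguments: {"type":"object","properties":{"moves":{"type":"array","items":{"type":"object","properties":{"grip":{"type":"number"},"dp":{"type":"array","items":{"type":"number"}},"turn":{"type":"array","items":{"type":"number"}}}}}},"required":["moves"]}

```bash
mkdir -p pics; ls
python3 - <<'E'
from plant import ctrl
import cv2
print(ctrl.observe())
for n in ("scene","side","wrist"):
    c=ctrl.capture(n); cv2.imwrite(f"pics/{n}0.png",c["color"]); print(n,c["K"].tolist(),c["camera_from_world"].round(4).tolist(),[k for k in c])
E
```

```text
pics
{'time': 0.0, 'joint_positions': array([ 1.29000087,  0.46840124, -0.01162487,  1.60361666,  0.00600998,
        1.07139508, -0.05631062]), 'joint_vel': array([ 0.00014172, -0.00134174, -0.00045574, -0.00136746, -0.00059069,
        0.00083613,  0.00045022]), 'effort': array([ 7.13794839e-05, -5.20573425e+01, -1.25424092e-02, -2.43747514e+01,
       -5.67030301e-02,  1.73145114e-02,  1.62388446e-04]), 'position': array([ 0.15292315, -0.63116866,  0.22162762]), 'orientation': array([ 3.14146945e+00,  1.78145064e-03, -1.33305114e+00]), 'wrist_force': array([ 0.14974145, -1.22495628, -0.18826114]), 'moment': array([-0.02237192, -0.02348587, -0.02599005]), 'finger_gap': 0.09232457716160948}
scene [[619.5032486116405, 0.0, 318.03056303068223], [0.0, 619.5032486116405, 247.09154643209075], [0.0, 0.0, 1.0]] [[-0.017, 0.9997, -0.0181, 0.0263], [-0.5251, 0.0065, 0.851, 0.2028], [0.8509, 0.0239, 0.5248, -1.5951], [0.0, 0.0, 0.0, 1.0]] ['color', 'K', 'camera_from_world']
side [[498.3860791876294, 0.0, 315.61877843973247], [0.0, 498.3860791876294, 241.38908316019385], [0.0, 0.0, 1.0]] [[0.9605, -0.2784, 0.007, -0.5195], [0.1891, 0.6704, 0.7175, -0.1743], [-0.2044, -0.6878, 0.6965, -0.9704], [0.0, 0.0, 0.0, 1.0]] ['color', 'K', 'camera_from_world']
wrist [[335.85247660243965, 0.0, 317.56381574941537], [0.0, 335.85247660243965, 241.7374213157283], [0.0, 0.0, 1.0]] [[0.2361, -0.9717, -0.002, -0.6497], [0.9318, 0.2269, -0.2834, 0.0331], [0.2758, 0.0651, 0.959, -0.3917], [0.0, 0.0, 0.0, 1.0]] ['color', 'K', 'camera_from_world']
```

View pics/scene0.png

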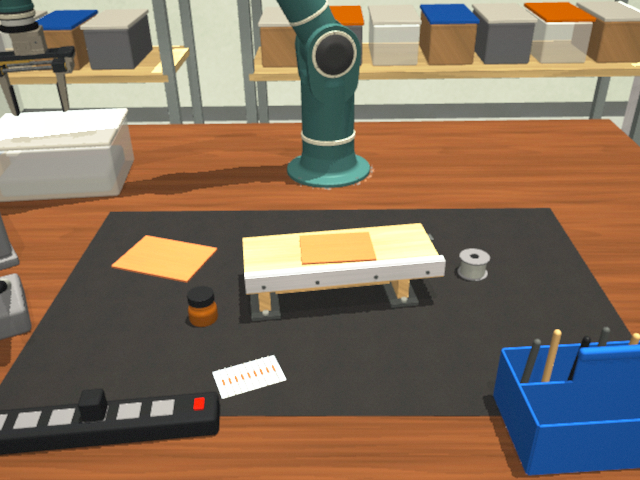

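View pics/side0.png

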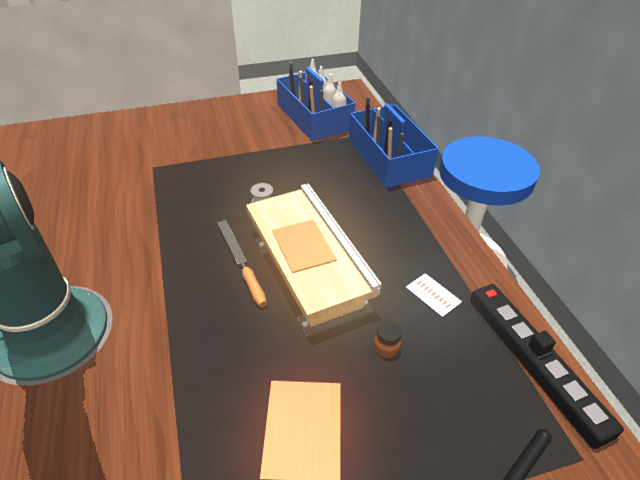

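The scene view faces the robot, so robot left is image right. The ledge is around (340,250) with the blank at (337,248), the reel at (474,265), the jar at (202,307), and a larger look-alike plate on the bench at (165,257). The side view shows the ledge top, the blank at (303,246), the fence on the right and the file on the robot's side at (240,265).

```bash
cat > h.py <<'E'
import numpy as np, cv2
def ray(c,uv):
    K=np.array(c["K"]);T=np.array(c["camera_from_world"]);R=T[:3,:3];t=T[:3,3]
    p=np.linalg.inv(K)@np.array([uv[0],uv[1],1.0]); d=np.array([p[0],-p[1],-p[2]])
    return -R.T@t, R.T@d
def onz(c,uv,z):
    o,d=ray(c,uv); return o+d*((z-o[2])/d[2])
def proj(c,P):
    K=np.array(c["K"]);T=np.array(c["camera_from_world"]);q=T[:3,:3]@np.array(P)+T[:3,3]
    q=np.array([q[0],-q[1],-q[2]]); q=K@q; return q[:2]/q[2]
def crop(c,x0,y0,x1,y1,f,name):
    cv2.imwrite(name,cv2.resize(c["color"][y0:y1,x0:x1],None,fx=f,fy=f,interpolation=cv2.INTER_CUBIC))
E
python3 - <<'E'
from plant import ctrl
from h import *
import cv2
s=ctrl.capture("side"); crop(s,210,170,400,340,4,"pics/sc.png")
s2=ctrl.capture("scene"); crop(s2,230,215,450,325,3.6,"pics/cc.png")
for n,c,pts in (("side",s,[(315,235),(290,200),(340,290),(280,245)]),("scene",s2,[(340,248),(270,250),(410,240)])):
    h=cv2.cvtColor(c["color"],cv2.COLOR_BGR2HSV)
    for p in pts: print(n,p,h[p[1],p[0]])
E
```

```text
side (315, 235) [ 18 108 255]
side (290, 200) [ 29  34 255]
side (340, 290) [ 29  43 255]
side (280, 245) [ 17 118 255]
scene (340, 248) [ 21 137 255]
scene (270, 250) [ 30  64 255]
scene (410, 240) [ 29  59 255]
```

View pics/sc.png

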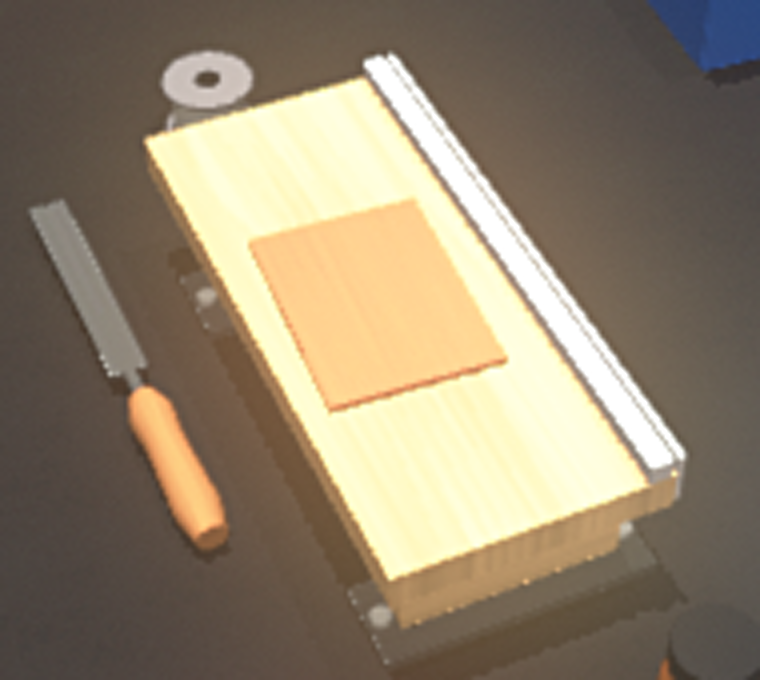

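View pics/cc.png

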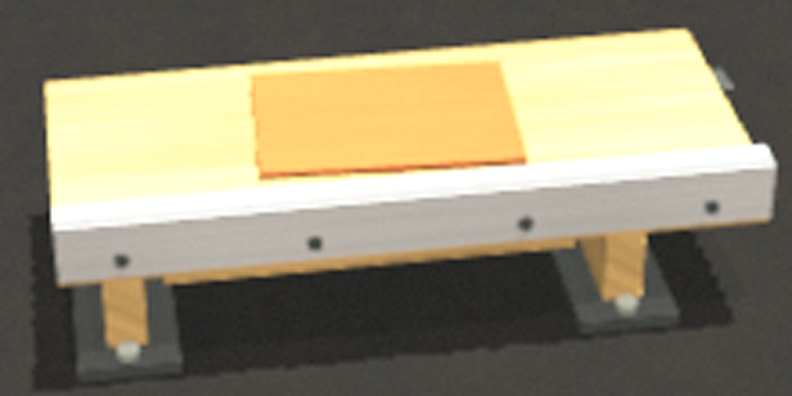

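The side crop gives sharp corners: ledge near-left (147,140), ledge near-right (390,578), and blank corners at (250,242), (415,200), (507,358) and (330,408).

```bash
cat > meas.py <<'E'
from h import *
def blankmask(c,box):
    h=cv2.cvtColor(c["color"],cv2.COLOR_BGR2HSV)
    m=((h[...,0]<25)&(h[...,1]>80)&(h[...,2]>235)).astype(np.uint8)*255
    k=np.zeros_like(m);x0,y0,x1,y1=box;k[y0:y1,x0:x1]=m[y0:y1,x0:x1]
    return k
def quad(m):
    cs,_=cv2.findContours(m,cv2.RETR_EXTERNAL,cv2.CHAIN_APPROX_NONE)
    c=max(cs,key=cv2.contourArea)
    for e in np.linspace(2,12,40):
        q=cv2.approxPolyDP(c,e,True)
        if len(q)==4: break
    q=q[:,0].astype(float); pts=c[:,0].astype(float)
    lines=[]
    for i in range(4):
        a,b=q[i],q[(i+1)%4];d=(b-a)/np.linalg.norm(b-a);n=np.array([-d[1],d[0]])
        t=(pts-a)@d;L=np.linalg.norm(b-a)
        s=(abs((pts-a)@n)<2.5)&(t>.1*L)&(t<.9*L)
        l=cv2.fitLine(pts[s].astype(np.float32),cv2.DIST_HUBER,0,.01,.01).ravel();lines.append(l)
    out=[]
    for i in range(4):
        l,k=lines[i-1],lines[i]
        A=np.array([[l[0],-k[0]],[l[1],-k[1]]]);t=np.linalg.solve(A,k[2:]-l[2:]);out.append(l[2:]+t[0]*l[:2])
    return np.array(out)
E
python3 - <<'E'
from plant import ctrl
from meas import *
np.set_printoptions(precision=4,suppress=True)
s=ctrl.capture("side"); s2=ctrl.capture("scene")
for n,c,b in (("side",s,(265,215,345,280)),("scene",s2,(290,225,385,265))):
    m=blankmask(c,b); q=quad(m); P=np.array([onz(c,u,.084) for u in q])
    print(n,q.round(1).tolist()); print(P[:,:2],P.mean(0)[:2]); print(np.linalg.norm(P-np.roll(P,-1,0),axis=1))
f=lambda u:(u[0]/4+210-.4,u[1]/4+170-.4)
g=lambda u:(u[0]/3.6+230-.4,u[1]/3.6+215-.4)
print("ledge side NL,NR, L-fencefoot,R-fencefoot",*[onz(s,f(u),.08)[:2] for u in((147,140),(390,578),(362,80),(652,487))])
print("fence top back side",*[onz(s,f(u),.092)[:2] for u in((366,60),(392,55),(652,470),(684,455))])
print("ledge scene NL,NR",*[onz(s2,g(u),.08)[:2] for u in((688,29),(46,80))])
print("reel top",onz(s,f((207,78)),.038)[:2])
print("file tip",[onz(s,f(u),.004)[:2] for u in((47,205),(128,380))],onz(s,f((210,535)),.013))
E
```

```text
side [[313.20001220703125, 219.60000610351562], [271.0, 229.60000610351562], [291.3999938964844, 271.29998779296875], [335.6000061035156, 259.20001220703125]]
[[ 0.5588  0.083 ]
 [ 0.4637  0.0765]
 [ 0.4761 -0.0514]
 [ 0.5692 -0.0438]] [0.517  0.0161]
[0.0953 0.1285 0.0934 0.1272]
scene [[375.3999938964844, 258.29998779296875], [367.79998779296875, 232.1999969482422], [299.5, 235.8000030517578], [301.5, 262.70001220703125]]
[[ 0.5604  0.0841]
 [ 0.4707  0.0755]
 [ 0.482  -0.0508]
 [ 0.5729 -0.0434]] [0.5215 0.0164]
[0.0901 0.1269 0.0911 0.1281]
ledge side NL,NR, L-fencefoot,R-fencefoot [0.4289 0.1771] [ 0.4786 -0.1574] [0.5596 0.197 ] [ 0.6122 -0.1395]
fence top back side [0.5629 0.1997] [0.5787 0.2001] [ 0.6113 -0.139 ] [ 0.6292 -0.1344]
ledge scene NL,NR [0.4291 0.1787] [ 0.4776 -0.1573]
reel top [0.481  0.2765]
file tip [array([0.3701, 0.2249]), array([0.3915, 0.0692])] [ 0.4118 -0.0568  0.013 ]
```

drive_tool([
  {"grip": 0,"dp": [0,0,0],"turn": [0,0,0.092]},
  {"grip": 0,"dp": [-0.03,-0.019,0],"turn": [0,0,0]},
  {"grip": 0,"dp": [-0.03,-0.019,0],"turn": [0,0,0]},
  {"grip": 0,"dp": [-0.03,-0.019,0],"turn": [0,0,0]},
  {"grip": 0,"dp": [-0.03,-0.019,0],"turn": [0,0,0]},
])

```text
time: 0.77
position: [0.2112, -0.5004, 0.2224]
orientation: [3.142, 0.0, -1.426]
wrist_force: [0.3, 0.6, 0.6]
finger_gap: 0.0919
```

drive_tool([
  {"grip": 0,"dp": [-0.03,-0.019,0],"turn": [0,0,0]},
  {"grip": 0,"dp": [-0.03,-0.019,0],"turn": [0,0,0]},
  {"grip": 0,"dp": [-0.03,-0.019,0],"turn": [0,0,0]},
  {"grip": 0,"dp": [-0.03,-0.019,0],"turn": [0,0,0]},
  {"grip": 0,"dp": [-0.03,-0.019,0],"turn": [0,0,0]},
])

```text
time: 1.18
position: [0.2835, -0.3382, 0.2228]
orientation: [-3.141, -0.001, -1.425]
wrist_force: [0.6, 0.3, -0.3]
finger_gap: 0.0922
```

drive_tool([
  {"grip": 0,"dp": [-0.03,-0.019,0],"turn": [0,0,0]},
  {"grip": 0,"dp": [-0.03,-0.019,0],"turn": [0,0,0]},
  {"grip": 0,"dp": [-0.03,-0.019,0],"turn": [0,0,0]},
  {"grip": 0,"dp": [-0.03,-0.019,0],"turn": [0,0,0]},
  {"grip": 0,"dp": [-0.03,-0.019,0],"turn": [0,0,0]},
])

```text
time: 1.6
position: [0.3557, -0.176, 0.2229]
orientation: [-3.141, -0.001, -1.425]
wrist_force: [0.4, 0.4, -0.2]
finger_gap: 0.0919
```

drive_tool([
  {"grip": 0,"dp": [-0.033,-0.022,0],"turn": [0,0,0]},
  {"grip": 0,"dp": [-0.033,-0.022,0],"turn": [0,0,0]},
  {"grip": 0,"dp": [-0.033,-0.022,0],"turn": [0,0,0]},
  {"grip": 0,"dp": [-0.033,-0.022,0],"turn": [0,0,0]},
  {"grip": 0,"dp": [-0.033,-0.022,0.03],"turn": [0,0,0]},
])

```text
time: 2.02
position: [0.4416, -0.0015, 0.2011]
orientation: [-3.132, -0.002, -1.424]
wrist_force: [1.6, -1.2, 0.2]
finger_gap: 0.0921
```

drive_tool([
  {"grip": 0,"dp": [0,0,0.03],"turn": [0,0,0]},
  {"grip": 0,"dp": [0,0,0.03],"turn": [0,0,0]},
  {"grip": 0,"dp": [0,0,0],"turn": [0,0,0]},
])

```text
time: 2.27
position: [0.4338, -0.0036, 0.1333]
orientation: [3.133, 0.002, -1.423]
wrist_force: [-0.1, -0.1, -0.4]
finger_gap: 0.0918
```

Run:
```python
from plant import ctrl
from meas import *
s=ctrl.capture("side");crop(s,210,150,400,320,4,"pics/s1.png")
w=ctrl.capture("wrist");cv2.imwrite("pics/w1.png",w["color"])
p=ctrl.observe();print(p["position"],p["wrist_force"])
```

```text
[ 0.43692612 -0.00404888  0.1373507 ] [0.13259499 0.26405988 0.21343683]
```

View pics/s1.png

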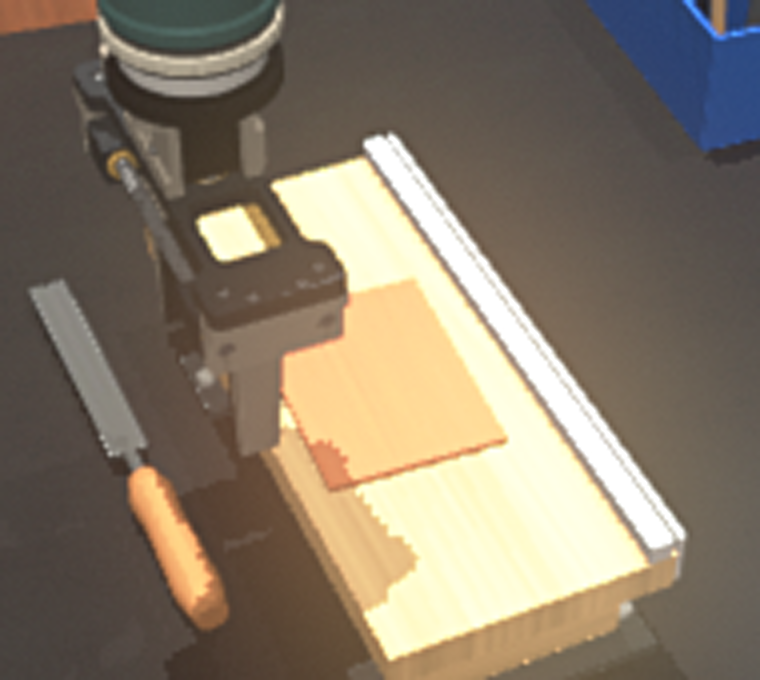

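View pics/w1.png

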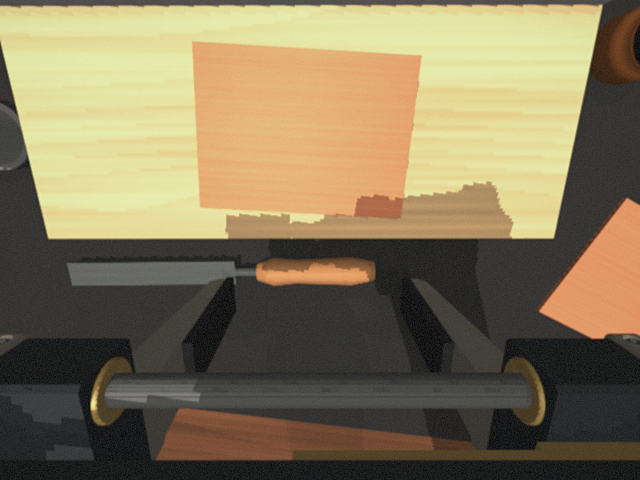

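The wrist view shows the ledge edge level at row 239 and the blank's near edge running from (200,208) to (402,218), so the tool is aligned. Next I descend and find the ledge height by a light touch.

drive_tool([
  {"grip": 0,"dp": [0,0,0.02],"turn": [0,0,0]},
  {"grip": 0,"dp": [0,-0.008,0.015],"turn": [0,0,0]},
  {"grip": 0,"dp": [0,-0.009,0],"turn": [0,0,0]},
  {"grip": 0,"dp": [0,0,0],"turn": [0,0,0]},
  {"grip": 0,"dp": [0,0,0],"turn": [0,0,0]},
])

```text
time: 2.78
position: [0.4559, -0.0018, 0.1042]
orientation: [-3.139, -0.001, -1.426]
wrist_force: [-0.4, 0.2, -0.1]
finger_gap: 0.0918
```

drive_tool([
  {"grip": 0,"dp": [0,0,0.003],"turn": [0,0,0]},
  {"grip": 0,"dp": [0,0,0.003],"turn": [0,0,0]},
  {"grip": 0,"dp": [0,0,0],"turn": [0,0,0]},
  {"grip": 0,"dp": [0,0,0],"turn": [0,0,0]},
])

```text
time: 3.12
position: [0.454, -0.0018, 0.0966]
orientation: [3.142, -0.0, -1.425]
wrist_force: [-0.5, 0.7, 0.1]
finger_gap: 0.092
```

drive_tool([
  {"grip": 0,"dp": [0,0,0.002],"turn": [0,0,0]},
  {"grip": 0,"dp": [0,0,0.002],"turn": [0,0,0]},
  {"grip": 0,"dp": [0,0,0.001],"turn": [0,0,0]},
  {"grip": 0,"dp": [0,0,0],"turn": [0,0,0]},
])

```text
time: 3.45
position: [0.454, -0.0017, 0.0911]
orientation: [3.141, 0.0, -1.425]
wrist_force: [0.1, -0.0, -0.4]
finger_gap: 0.0917
```

drive_tool([
  {"grip": 0,"dp": [0,0,0.001],"turn": [0,0,0]},
  {"grip": 0,"dp": [0,0,0],"turn": [0,0,0]},
  {"grip": 0,"dp": [0,0,0],"turn": [0,0,0]},
])

```text
time: 3.7
position: [0.4542, -0.0017, 0.0904]
orientation: [3.141, 0.0, -1.425]
wrist_force: [0.1, -0.1, -0.2]
finger_gap: 0.0918
```

drive_tool([
  {"grip": 0,"dp": [0,-0.003,0.0005],"turn": [0,0,0]},
  {"grip": 0,"dp": [0,-0.003,0],"turn": [0,0,0]},
  {"grip": 0,"dp": [0,-0.003,0],"turn": [0,0,0]},
  {"grip": 0,"dp": [0,-0.003,0],"turn": [0,0,0]},
  {"grip": 0,"dp": [0,-0.003,0],"turn": [0,0,0]},
])

```text
time: 4.12
position: [0.4683, 0.0002, 0.0896]
orientation: [3.139, -0.0, -1.425]
wrist_force: [-3.6, -0.4, 0.7]
finger_gap: 0.0922
```

drive_tool([
  {"grip": 0,"dp": [0,-0.003,0],"turn": [0,0,0]},
  {"grip": 0,"dp": [0,-0.003,0],"turn": [0,0,0]},
  {"grip": 0,"dp": [0,0,0],"turn": [0,0,0]},
])

```text
time: 4.37
position: [0.476, 0.0019, 0.0899]
orientation: [-3.14, 0.001, -1.425]
wrist_force: [-0.5, -0.3, -0.6]
finger_gap: 0.0917
```

Run:
```python
from plant import ctrl
from meas import *
w=ctrl.capture("wrist");cv2.imwrite("pics/w2.png",w["color"])
p=ctrl.observe();print(p["position"],p["wrist_force"])
```

```text
[0.47600145 0.00189448 0.08998557] [-0.35880987 -0.10588107 -0.4809227 ]
```

View pics/w2.png

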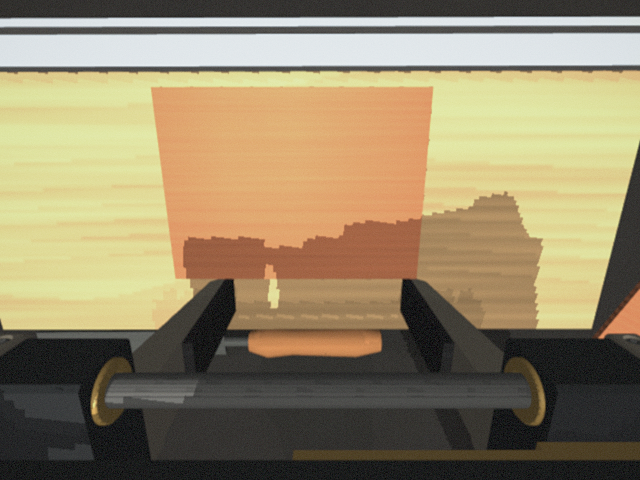

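The wrist view shows the blank squared by the two tips, with its far edge at row 87 and the fence foot at row 70. About 8–9 mm of gap is left.

drive_tool([
  {"grip": 0,"dp": [0,-0.002,0],"turn": [0,0,0]},
  {"grip": 0,"dp": [0,-0.002,0],"turn": [0,0,0]},
  {"grip": 0,"dp": [0,-0.002,0],"turn": [0,0,0]},
])

```text
time: 4.67
position: [0.4797, 0.0022, 0.0898]
orientation: [3.139, -0.0, -1.425]
wrist_force: [-5.5, -0.5, 3.6]
finger_gap: 0.0918
```

drive_tool([
  {"grip": 0,"dp": [0,-0.001,0],"turn": [0,0,0]},
  {"grip": 0,"dp": [0,-0.001,0],"turn": [0,0,0]},
])

```text
time: 4.83
position: [0.4819, 0.0025, 0.0898]
orientation: [3.139, -0.0, -1.425]
wrist_force: [-6.6, -1.3, 3.6]
finger_gap: 0.0916
```

drive_tool([
  {"grip": 0,"dp": [0,-0.001,0],"turn": [0,0,0]},
  {"grip": 0,"dp": [0,-0.001,0],"turn": [0,0,0]},
])

```text
time: 5.0
position: [0.4834, 0.0027, 0.0898]
orientation: [3.138, -0.0, -1.425]
wrist_force: [-7.3, -1.6, 4.1]
finger_gap: 0.0919
```

drive_tool([
  {"grip": 0,"dp": [0,-0.001,-0.0003],"turn": [0,0,0]},
  {"grip": 0,"dp": [0,-0.001,0],"turn": [0,0,0]},
])

```text
time: 5.17
position: [0.4837, 0.0027, 0.0897]
orientation: [3.134, -0.001, -1.425]
wrist_force: [-12.2, -0.8, 7.3]
finger_gap: 0.0917
```

drive_tool([
  {"grip": 0,"dp": [0,-0.001,0],"turn": [0,0,0]},
  {"grip": 0,"dp": [0,0,0],"turn": [0,0,0]},
])

```text
time: 5.33
position: [0.4837, 0.0028, 0.0896]
orientation: [3.132, -0.001, -1.425]
wrist_force: [-12.1, -1.2, 8.7]
finger_gap: 0.0918
```

Run:
```python
from plant import ctrl
from meas import *
w=ctrl.capture("wrist");cv2.imwrite("pics/w3.png",w["color"])
p=ctrl.observe();print(p["position"],p["wrist_force"])
```

```text
[0.48371865 0.00273021 0.0896319 ] [-11.120805    -1.12647492   8.74327426]
```

View pics/w3.png

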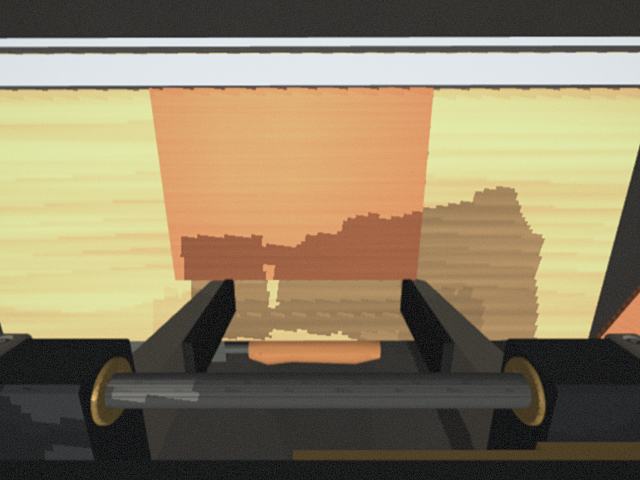

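The wrist view shows the blank's far edge at row 88 meeting the fence foot along its whole length, and the contact force has risen to about 12 N, so it is flush. I back off and go to the right end.

drive_tool([
  {"grip": 0,"dp": [0,0.005,0],"turn": [0,0,0]},
  {"grip": 0,"dp": [0,0.012,0],"turn": [0,0,0]},
  {"grip": 0,"dp": [0,0,-0.02],"turn": [0,0,0]},
  {"grip": 0.3,"dp": [0,0,-0.03],"turn": [0,0,0]},
  {"grip": 0.5,"dp": [0.03,0,0],"turn": [0,0,0]},
])

```text
time: 5.8
position: [0.4794, -0.0234, 0.1452]
orientation: [-3.13, 0.001, -1.416]
wrist_force: [1.9, 0.6, 0.3]
finger_gap: 0.0806
```

Run:
```python
from plant import ctrl
p=ctrl.observe();print(p["position"],p["wrist_force"],p["joint_positions"])
```

```text
[ 0.47942787 -0.02344017  0.14517068] [1.8551293  0.55709091 0.25386622] [ 0.40276281  0.33410181 -0.49237849  2.05963903  0.21868501  0.78594497
 -1.63641907]
```

drive_tool([
  {"grip": 0.5,"dp": [0.027,-0.03,0],"turn": [0,0,0]},
  {"grip": 0.5,"dp": [0.026,-0.038,0],"turn": [0,0,0]},
  {"grip": 0.5,"dp": [0,0,0],"turn": [0,0,0.12]},
  {"grip": 0.5,"dp": [0,0,0],"turn": [0,0,0.12]},
  {"grip": 0.5,"dp": [0,0,0],"turn": [0,0,0.12]},
])

```text
time: 6.22
position: [0.5482, -0.0699, 0.1403]
orientation: [-3.139, 0.001, -1.792]
wrist_force: [-1.0, 0.3, 0.1]
finger_gap: 0.0474
```

drive_tool([
  {"grip": 0.5,"dp": [0,0,0],"turn": [0,0,0.12]},
  {"grip": 0.5,"dp": [0,0,0],"turn": [0,0,0.12]},
  {"grip": 0.5,"dp": [0,0,0],"turn": [0,0,0.12]},
  {"grip": 0.5,"dp": [0,0,0],"turn": [0,0,0.12]},
  {"grip": 0.5,"dp": [0,0,0],"turn": [0,0,0.12]},
])

```text
time: 6.63
position: [0.5479, -0.0694, 0.1408]
orientation: [-3.139, 0.003, -2.391]
wrist_force: [-0.0, 1.1, -0.5]
finger_gap: 0.0459
```

drive_tool([
  {"grip": 0.5,"dp": [0,0,0],"turn": [0,0,0.12]},
  {"grip": 0.5,"dp": [0,0,0],"turn": [0,0,0.12]},
  {"grip": 0.5,"dp": [0,0,0],"turn": [0,0,0.12]},
  {"grip": 0.5,"dp": [0,0,0],"turn": [0,0,0.12]},
  {"grip": 0.5,"dp": [0,0,0],"turn": [0,0,0.12]},
])

```text
time: 7.05
position: [0.5478, -0.0695, 0.1406]
orientation: [3.141, 0.003, -2.987]
wrist_force: [0.2, 0.8, -0.5]
finger_gap: 0.0458
```

drive_tool([
  {"grip": 0.5,"dp": [0,0,0],"turn": [0,0,0]},
  {"grip": 0.5,"dp": [0,0,0],"turn": [0,0,0]},
])

```text
time: 7.22
position: [0.5475, -0.0689, 0.1406]
orientation: [-3.14, 0.002, -2.983]
wrist_force: [-0.1, 1.0, -0.0]
finger_gap: 0.0461
```

Run:
```python
from plant import ctrl
from meas import *
w=ctrl.capture("wrist");cv2.imwrite("pics/w4.png",w["color"])
s=ctrl.capture("side");crop(s,210,150,400,320,4,"pics/s4.png")
p=ctrl.observe();print(p["position"],p["orientation"],p["wrist_force"],p["joint_positions"])
d=p["position"][:2]-[.528,.021];a=.1455
print("ledge",d@[np.cos(a),np.sin(a)],d@[-np.sin(a),np.cos(a)])
```

```text
[ 0.54705985 -0.06879814  0.14046503] [-3.14154572e+00  1.26810527e-03 -2.98294090e+00] [-0.16171965  0.25936015 -0.21402739] [ 0.07081377  0.40409277 -0.00777127  1.9174998   0.00386371  0.81876748
 -2.92190827]
ledge 0.005838879846822662 -0.09161272700135492
```

View pics/w4.png

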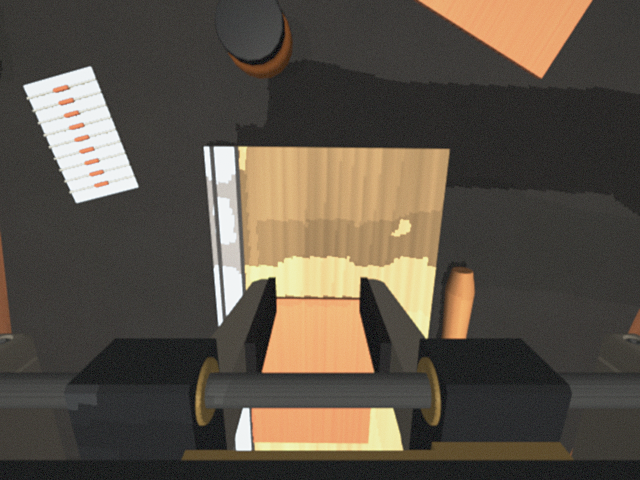

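View pics/s4.png

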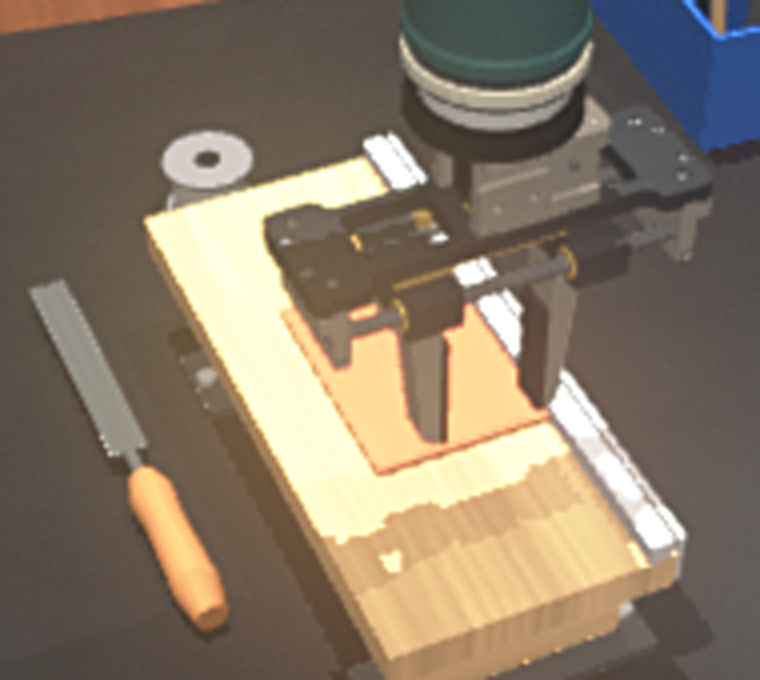

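The quarter turn brought joint 7 to -2.922, right at its range end. I turn back half a turn the other way, which gives an equivalent posture and lets the wrist camera look toward the left end.

drive_tool([
  {"grip": 0.5,"dp": [0,0,0],"turn": [0,0,-0.12]},
  {"grip": 0.5,"dp": [0,0,0],"turn": [0,0,-0.12]},
  {"grip": 0.5,"dp": [0,0,0],"turn": [0,0,-0.12]},
  {"grip": 0.5,"dp": [0,0,0],"turn": [0,0,-0.12]},
  {"grip": 0.5,"dp": [0,0,0],"turn": [0,0,-0.12]},
])

```text
time: 7.73
position: [0.5468, -0.0696, 0.1404]
orientation: [-3.141, 0.001, -2.379]
wrist_force: [0.7, -0.4, -0.7]
finger_gap: 0.046
```

drive_tool([
  {"grip": 0.5,"dp": [0,0,0],"turn": [0,0,-0.12]},
  {"grip": 0.5,"dp": [0,0,0],"turn": [0,0,-0.12]},
  {"grip": 0.5,"dp": [0,0,0],"turn": [0,0,-0.12]},
  {"grip": 0.5,"dp": [0,0,0],"turn": [0,0,-0.12]},
  {"grip": 0.5,"dp": [0,0,0],"turn": [0,0,-0.12]},
])

```text
time: 8.15
position: [0.5468, -0.0697, 0.1405]
orientation: [-3.141, 0.001, -1.779]
wrist_force: [0.5, 0.6, 0.8]
finger_gap: 0.0459
```

drive_tool([
  {"grip": 0.5,"dp": [0,0,0],"turn": [0,0,-0.12]},
  {"grip": 0.5,"dp": [0,0,0],"turn": [0,0,-0.12]},
  {"grip": 0.5,"dp": [0,0,0],"turn": [0,0,-0.12]},
  {"grip": 0.5,"dp": [0,0,0],"turn": [0,0,-0.12]},
  {"grip": 0.5,"dp": [0,0,0],"turn": [0,0,-0.12]},
])

```text
time: 8.57
position: [0.5468, -0.0697, 0.1406]
orientation: [-3.14, 0.0, -1.179]
wrist_force: [-0.0, 0.1, 0.6]
finger_gap: 0.0463
```

drive_tool([
  {"grip": 0.5,"dp": [0,0,0],"turn": [0,0,-0.12]},
  {"grip": 0.5,"dp": [0,0,0],"turn": [0,0,-0.12]},
  {"grip": 0.5,"dp": [0,0,0],"turn": [0,0,-0.12]},
  {"grip": 0.5,"dp": [0,0,0],"turn": [0,0,-0.12]},
  {"grip": 0.5,"dp": [0,0,0],"turn": [0,0,-0.12]},
])

```text
time: 8.98
position: [0.5469, -0.0698, 0.1407]
orientation: [-3.14, -0.001, -0.579]
wrist_force: [0.8, -0.7, -0.4]
finger_gap: 0.0462
```

drive_tool([
  {"grip": 0.5,"dp": [0,0,0],"turn": [0,0,-0.12]},
  {"grip": 0.5,"dp": [0,0,0],"turn": [0,0,-0.12]},
  {"grip": 0.5,"dp": [0,0,0],"turn": [0,0,-0.12]},
  {"grip": 0.5,"dp": [0,0,0],"turn": [0,0,-0.12]},
  {"grip": 0.5,"dp": [0,0,0],"turn": [0,0,-0.12]},
])

```text
time: 9.4
position: [0.5469, -0.0698, 0.1408]
orientation: [-3.141, -0.002, 0.021]
wrist_force: [-0.2, -0.5, 0.2]
finger_gap: 0.0459
```

drive_tool([
  {"grip": 0.5,"dp": [0,0,0],"turn": [0,0,-0.12]},
  {"grip": 0.5,"dp": [0,0.01,0],"turn": [0,0,0]},
  {"grip": 0.5,"dp": [0,0,0],"turn": [0,0,0]},
  {"grip": 0.5,"dp": [0,0,0],"turn": [0,0,0]},
])

```text
time: 9.73
position: [0.548, -0.0809, 0.1403]
orientation: [3.142, -0.001, 0.13]
wrist_force: [-0.2, -0.2, -0.3]
finger_gap: 0.0457
```

```bash
cat > st.py <<'E'
from plant import ctrl
from meas import *
import sys
n=sys.argv[1]
w=ctrl.capture("wrist");cv2.imwrite(f"pics/w{n}.png",w["color"])
s=ctrl.capture("side");crop(s,210,150,400,320,4,f"pics/s{n}.png")
p=ctrl.observe();print(p["position"],p["orientation"],p["wrist_force"],p["joint_positions"])
d=p["position"][:2]-[.528,.021];a=.1455
print("ledge",d@[np.cos(a),np.sin(a)],d@[-np.sin(a),np.cos(a)])
E
python3 st.py 5
```

```text
[ 0.54785545 -0.07979854  0.14034974] [ 3.14157718e+00 -4.04885495e-04  1.32355457e-01] [-0.75210327  1.31054088 -0.37612775] [ 0.62797043  0.51872253 -0.69786218  1.87624015  0.41975362  0.89725771
 -0.14051405]
ledge 0.0050311546862319275 -0.10261224273366512
```

View pics/w5.png

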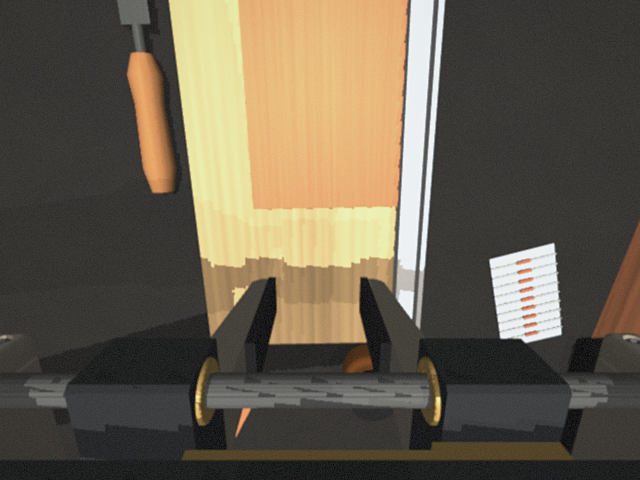

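View pics/s5.png

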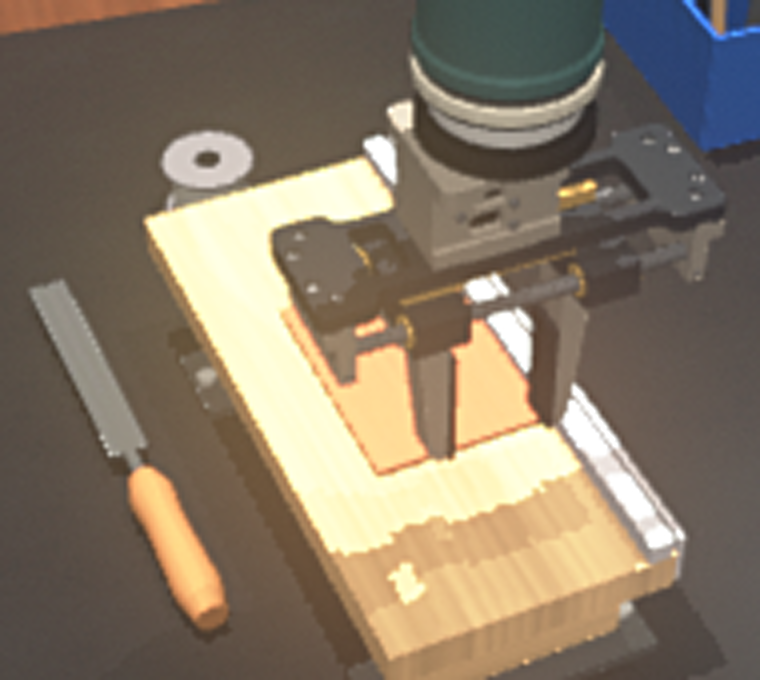

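The wrist view now looks along the ledge, with the blank's right end at row 208 (columns 254 to 398) and its right edge along the fence. In the side view the right end runs from (380,473) to (552,423).

```bash
cat >> h.py <<'E'
def L(P):
    d=np.array(P)[:2]-[.528,.021];a=.1455
    return np.array([d@[np.cos(a),np.sin(a)],d@[-np.sin(a),np.cos(a)]]).round(4)
E
python3 - <<'E'
from plant import ctrl
from h import *
s=ctrl.capture("side");w=ctrl.capture("wrist")
f=lambda u:(u[0]/4+210-.4,u[1]/4+150-.4)
print([L(onz(s,f(u),.084)) for u in((380,470),(552,421))])
print([L(onz(w,u,.084)) for u in((254,208),(398,208))])
print([L(onz(w,u,.08)) for u in((214,344),(398,200))])
E
```

```text
[array([-0.0339, -0.0644]), array([ 0.0589, -0.069 ])]
[array([-0.0368, -0.0635]), array([ 0.058 , -0.0646])]
[array([-0.0747, -0.1683]), array([ 0.0587, -0.06  ])]
```

drive_tool([
  {"grip": 0.5,"dp": [0.003,0,0.015],"turn": [0,0,-0.013]},
  {"grip": 0.5,"dp": [0,0,0.015],"turn": [0,0,0]},
  {"grip": 0.5,"dp": [0,0,0.015],"turn": [0,0,0]},
  {"grip": 0.5,"dp": [0,0,0.003],"turn": [0,0,0]},
  {"grip": 0.5,"dp": [0,0,0],"turn": [0,0,0]},
])

```text
time: 10.35
position: [0.5498, -0.0785, 0.0905]
orientation: [-3.14, 0.003, 0.149]
wrist_force: [0.1, -0.3, 0.2]
finger_gap: 0.0458
```

drive_tool([
  {"grip": 0.5,"dp": [0,0,0],"turn": [0,0,0]},
  {"grip": 0.5,"dp": [0,0,0],"turn": [0,0,0]},
])

```text
time: 10.52
position: [0.5513, -0.0788, 0.0928]
orientation: [3.141, -0.001, 0.148]
wrist_force: [0.7, -0.8, -1.0]
finger_gap: 0.0462
```

drive_tool([
  {"grip": 0.5,"dp": [0,0,0.0022],"turn": [0,0,0]},
  {"grip": 0.5,"dp": [0,-0.005,0],"turn": [0,0,0]},
  {"grip": 0.5,"dp": [0,-0.005,0],"turn": [0,0,0]},
  {"grip": 0.5,"dp": [0,-0.005,0],"turn": [0,0,0]},
  {"grip": 0.5,"dp": [0,-0.005,0],"turn": [0,0,0]},
])

```text
time: 10.93
position: [0.5478, -0.0584, 0.0902]
orientation: [-3.142, -0.0, 0.148]
wrist_force: [-0.5, 0.5, -0.6]
finger_gap: 0.0457
```

drive_tool([
  {"grip": 0.5,"dp": [0,-0.004,0],"turn": [0,0,0]},
  {"grip": 0.5,"dp": [0,-0.004,0],"turn": [0,0,0]},
  {"grip": 0.5,"dp": [0,-0.004,0],"turn": [0,0,0]},
  {"grip": 0.5,"dp": [0,-0.004,0],"turn": [0,0,0]},
  {"grip": 0.5,"dp": [0,-0.004,0],"turn": [0,0,0]},
])

```text
time: 11.35
position: [0.545, -0.0403, 0.0901]
orientation: [3.14, 0.0, 0.147]
wrist_force: [0.4, -3.5, 0.4]
finger_gap: 0.0459
```

```bash
python3 st.py 6
```

```text
[ 0.54482867 -0.03896673  0.09012291] [-3.14157911e+00 -1.14802676e-04  1.48399270e-01] [ 0.6214904  -2.13846436 -0.48693108] [ 0.5243306   0.57846304 -0.65901506  1.92414369  0.48456359  0.80186555
 -0.25346967]
ledge 0.00795644794242278 -0.061773039674769215
```

View pics/w6.png

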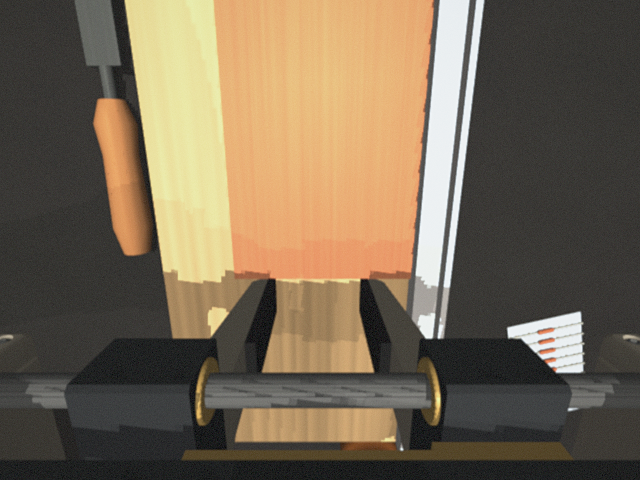

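Both tips push the blank's right end at row 278, the force is about 3.5 N, and the blank is still along the fence. I continue.

drive_tool([
  {"grip": 0.5,"dp": [0.0002,-0.004,0],"turn": [0,0,0]},
  {"grip": 0.5,"dp": [0.0002,-0.004,0],"turn": [0,0,0]},
  {"grip": 0.5,"dp": [0.0002,-0.004,0],"turn": [0,0,0]},
  {"grip": 0.5,"dp": [0.0002,-0.004,0],"turn": [0,0,0]},
  {"grip": 0.5,"dp": [0.0002,-0.004,0],"turn": [0,0,0]},
])

```text
time: 11.87
position: [0.5424, -0.0214, 0.09]
orientation: [3.139, 0.002, 0.147]
wrist_force: [-0.8, -7.3, 3.3]
finger_gap: 0.0458
```

drive_tool([
  {"grip": 0.5,"dp": [0.0002,-0.004,0],"turn": [0,0,0]},
  {"grip": 0.5,"dp": [0.0002,-0.004,0],"turn": [0,0,0]},
  {"grip": 0.5,"dp": [0.0002,-0.004,0],"turn": [0,0,0]},
  {"grip": 0.5,"dp": [0.0002,-0.004,0],"turn": [0,0,0]},
  {"grip": 0.5,"dp": [0.0002,-0.004,0],"turn": [0,0,0]},
])

```text
time: 12.28
position: [0.5398, -0.003, 0.0899]
orientation: [3.137, 0.004, 0.146]
wrist_force: [-1.8, -10.4, 6.3]
finger_gap: 0.0461
```

drive_tool([
  {"grip": 0.5,"dp": [0.0002,-0.004,0],"turn": [0,0,0]},
  {"grip": 0.5,"dp": [0.0002,-0.004,0],"turn": [0,0,0]},
  {"grip": 0.5,"dp": [0.0002,-0.004,0],"turn": [0,0,0]},
  {"grip": 0.5,"dp": [0.0002,-0.004,0],"turn": [0,0,0]},
  {"grip": 0.5,"dp": [0.0002,-0.004,0],"turn": [0,0,0]},
])

```text
time: 12.7
position: [0.5372, 0.0155, 0.0898]
orientation: [3.135, 0.006, 0.145]
wrist_force: [-4.3, -13.7, 6.8]
finger_gap: 0.0458
```

```bash
python3 st.py 7
```

```text
[0.53704913 0.0165533  0.0897557 ] [3.13589166 0.00578256 0.14620328] [ -4.35921482 -10.80255347   6.57866403] [ 0.42308761  0.56935533 -0.66163371  1.94150162  0.48796506  0.80064039
 -0.36724956]
ledge 0.00830879331189038 -0.005711724829186131
```

View pics/w7.png

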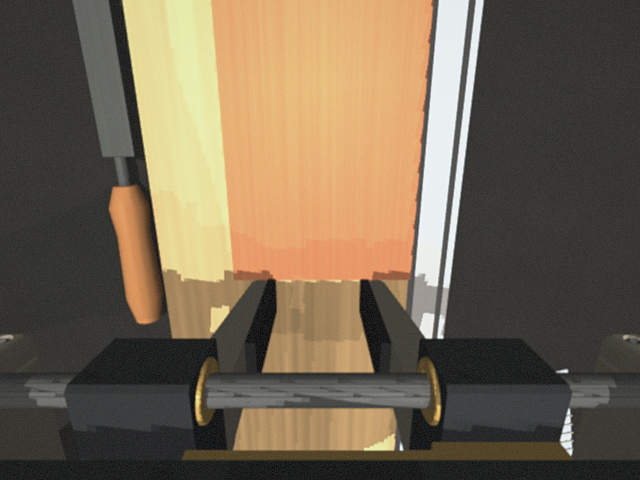

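drive_tool([
  {"grip": 0.5,"dp": [0,-0.004,-0.0004],"turn": [0,0,0]},
  {"grip": 0.5,"dp": [0,-0.004,0],"turn": [0,0,0]},
  {"grip": 0.5,"dp": [0,-0.004,0],"turn": [0,0,0]},
  {"grip": 0.5,"dp": [0,-0.004,0],"turn": [0,0,0]},
  {"grip": 0.5,"dp": [0,-0.004,0],"turn": [0,0,0]},
])

```text
time: 13.22
position: [0.534, 0.0365, 0.0898]
orientation: [3.137, 0.006, 0.146]
wrist_force: [-4.0, -10.3, 4.5]
finger_gap: 0.0461
```

drive_tool([
  {"grip": 0.5,"dp": [0,-0.004,0],"turn": [0,0,0]},
  {"grip": 0.5,"dp": [0,-0.004,0],"turn": [0,0,0]},
  {"grip": 0.5,"dp": [0,-0.004,0],"turn": [0,0,0]},
  {"grip": 0.5,"dp": [0,-0.004,0],"turn": [0,0,0]},
  {"grip": 0.5,"dp": [0,0,0],"turn": [0,0,0]},
])

```text
time: 13.63
position: [0.5315, 0.0536, 0.0899]
orientation: [3.138, 0.006, 0.147]
wrist_force: [-3.5, -8.1, 2.9]
finger_gap: 0.0464
```

```bash
python3 st.py 8
```

```text
[0.5315931  0.05350803 0.08982159] [3.13801743 0.00545945 0.14679216] [-2.80547298 -7.20394291  3.38322434] [ 0.35970435  0.56640787 -0.66633771  1.94830731  0.48662755  0.79742035
 -0.4353464 ]
ledge 0.008268376164564132 0.031643577807500996
```

View pics/w8.png

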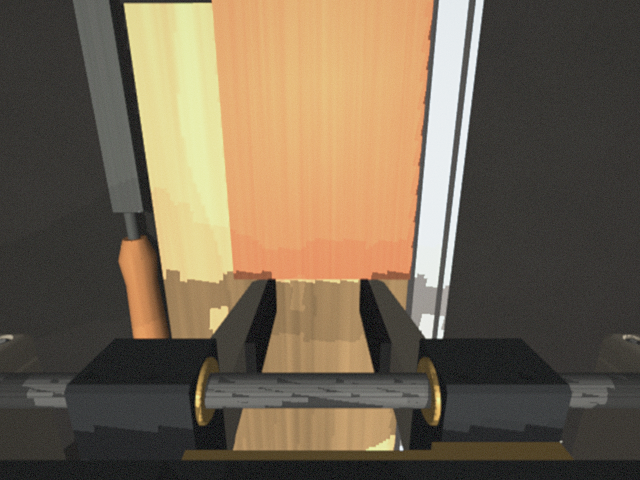

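View pics/s8.png

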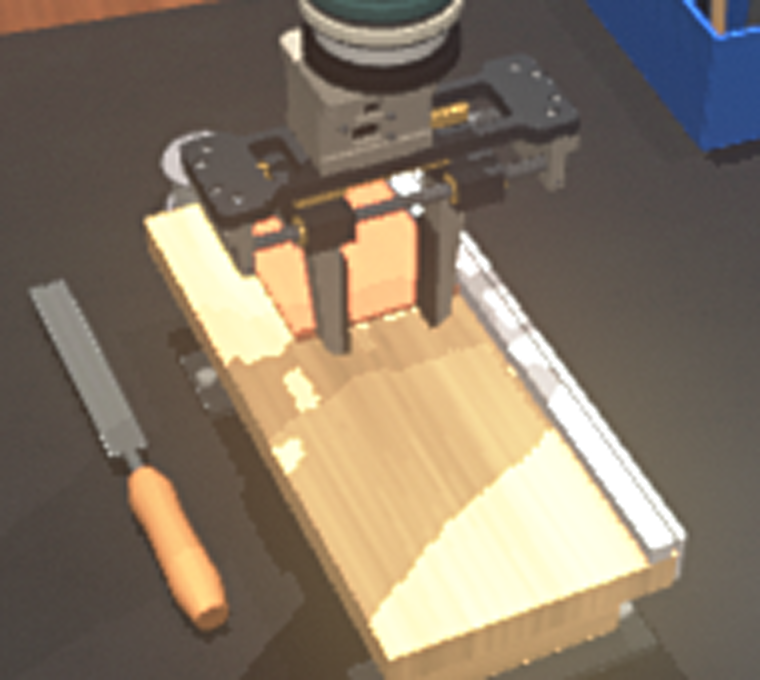

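The wrist view shows the blank's right end at row 279, and the ledge's left end comes into view at row 3 (columns 125 to 213).

Run:
```python
from plant import ctrl
from h import *
w=ctrl.capture("wrist");s=ctrl.capture("side")
f=lambda u:(u[0]/4+210-.4,u[1]/4+150-.4)
print([L(onz(w,u,.084)) for u in((234,279),(410,279))])
print("ledge end",[L(onz(w,u,.08)) for u in((126,3),(213,3))])
print("ledge end, side",L(onz(s,f((147,220)),.08)))
print("right end near corner, side",L(onz(s,f((303,336)),.084)))
```

```text
[array([-0.0374,  0.0406]), array([0.0574, 0.041 ])]
ledge end [array([-0.077,  0.17 ]), array([-0.0386,  0.17  ])]
ledge end, side [-0.0754  0.1688]
right end near corner, side [-0.0324  0.0404]
```

drive_tool([
  {"grip": 0.5,"dp": [0,-0.004,0],"turn": [0,0,0]},
  {"grip": 0.5,"dp": [0,-0.004,0],"turn": [0,0,0]},
  {"grip": 0.5,"dp": [0,-0.004,0],"turn": [0,0,0]},
  {"grip": 0.5,"dp": [0,-0.004,0],"turn": [0,0,0]},
  {"grip": 0.5,"dp": [0,-0.004,0],"turn": [0,0,0]},
])

```text
time: 14.25
position: [0.5288, 0.0723, 0.0898]
orientation: [3.137, 0.006, 0.146]
wrist_force: [-2.3, -9.5, 3.3]
finger_gap: 0.0458
```

drive_tool([
  {"grip": 0.5,"dp": [0,-0.003,0],"turn": [0,0,0]},
  {"grip": 0.5,"dp": [0,-0.003,0],"turn": [0,0,0]},
  {"grip": 0.5,"dp": [0,0,0],"turn": [0,0,0]},
])

```text
time: 14.5
position: [0.5278, 0.0791, 0.0898]
orientation: [3.137, 0.006, 0.147]
wrist_force: [-2.6, -7.5, 3.9]
finger_gap: 0.0459
```

```bash
python3 st.py 9
```

```text
[0.52782035 0.07915656 0.08979448] [3.13782592 0.0054578  0.14678013] [-3.01339821 -7.68580588  4.11617398] [ 0.3126463   0.56627815 -0.668034    1.9494308   0.48754     0.79736585
 -0.48486265]
ledge 0.008254202246819758 0.05756809305424955
```

View pics/w9.png

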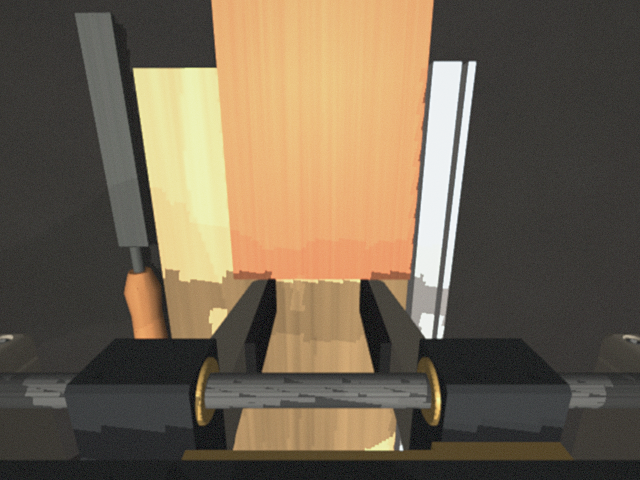

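The blank now sticks out past the ledge end at row 68. By the numbers the overhang is about 27 mm, so I push 3 mm more and then withdraw straight back and up.

drive_tool([
  {"grip": 0.5,"dp": [0,-0.0015,0],"turn": [0,0,0]},
  {"grip": 0.5,"dp": [0,-0.0015,0],"turn": [0,0,0]},
  {"grip": 0.5,"dp": [0,0,0],"turn": [0,0,0]},
])

```text
time: 14.85
position: [0.5274, 0.0815, 0.0898]
orientation: [3.137, 0.006, 0.146]
wrist_force: [-4.7, -8.8, 4.5]
finger_gap: 0.0462
```

drive_tool([
  {"grip": 0.5,"dp": [0,0.008,0],"turn": [0,0,0]},
  {"grip": 0.5,"dp": [0,0.012,0],"turn": [0,0,0]},
  {"grip": 0.5,"dp": [0,0.01,-0.015],"turn": [0,0,0]},
  {"grip": 0.5,"dp": [0,0.01,-0.03],"turn": [0,0,0]},
  {"grip": 0.5,"dp": [0,0.02,-0.03],"turn": [0,0,0]},
])

```text
time: 15.27
position: [0.5373, 0.0271, 0.1656]
orientation: [-3.138, 0.002, 0.152]
wrist_force: [1.1, 0.4, 0.1]
finger_gap: 0.0461
```

drive_tool([
  {"grip": 0.5,"dp": [0,0.03,-0.02],"turn": [0,0,0]},
  {"grip": 0.5,"dp": [0,0.03,-0.02],"turn": [0,0,0]},
  {"grip": 0.5,"dp": [0,0.03,0],"turn": [0,0,0]},
  {"grip": 0.5,"dp": [0,0.03,0],"turn": [0,0,0]},
  {"grip": 0.5,"dp": [0,0,0],"turn": [0,0,0]},
])

```text
time: 15.68
position: [0.5566, -0.1011, 0.2053]
orientation: [3.139, -0.001, 0.138]
wrist_force: [0.6, -1.6, -1.0]
finger_gap: 0.0459
```

```bash
python3 st.py 10
python3 - <<'E'
from plant import ctrl
from h import *
s2=ctrl.capture("scene"); crop(s2,290,205,490,315,4,"pics/c10.png")
E
```

```text
[ 0.55590197 -0.09460742  0.20514594] [-3.14041576e+00 -2.76036808e-04  1.44907037e-01] [-0.44778119  0.66823818  0.43027581] [ 0.67799463  0.45301431 -0.72988338  1.79801219  0.34740897  1.02322265
 -0.04084779]
ledge 0.010845553725542289 -0.11843128095758959
```

View pics/w10.png

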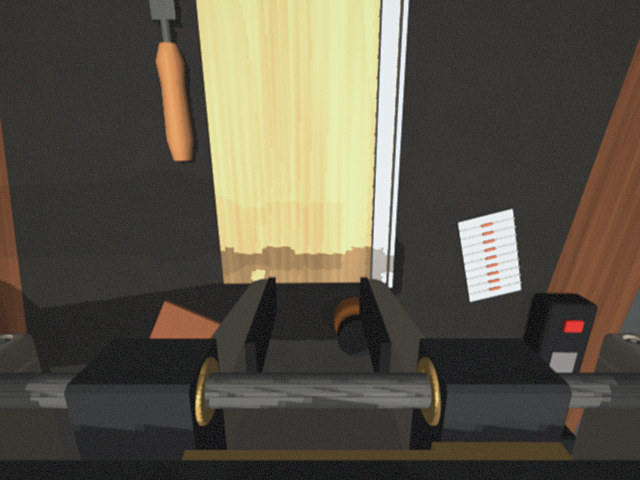

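View pics/s10.png

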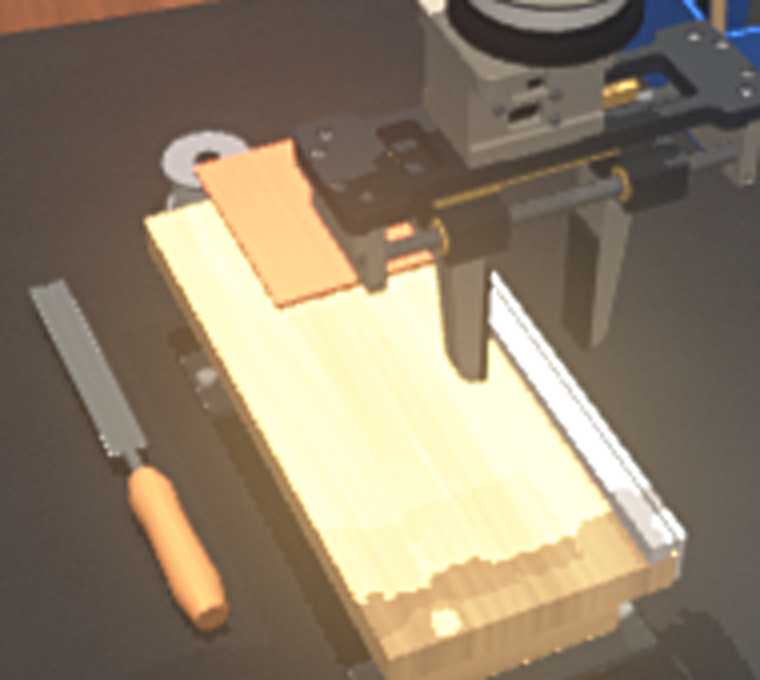

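View pics/c10.png

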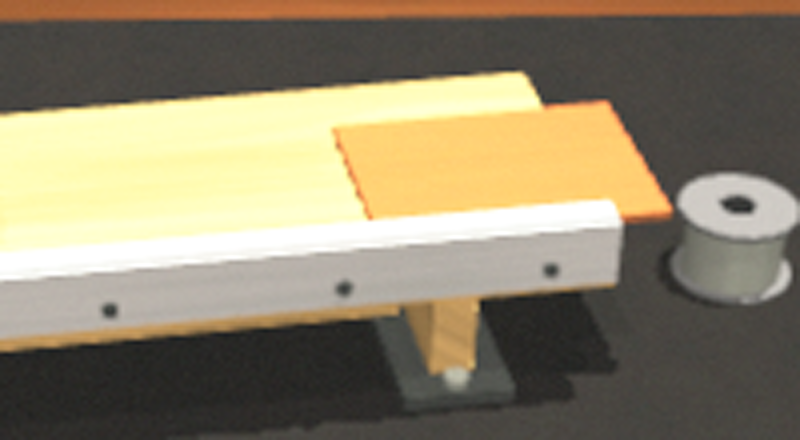

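The blank overhangs the left end. The arm still partly hides it in the side view, so I draw further back before measuring.

drive_tool([
  {"grip": 0.5,"dp": [-0.02,0.03,-0.01],"turn": [0,0,0]},
  {"grip": 0.5,"dp": [-0.02,0.03,-0.01],"turn": [0,0,0]},
  {"grip": 0.5,"dp": [-0.02,0.03,0],"turn": [0,0,0]},
  {"grip": 0.5,"dp": [-0.02,0.03,0],"turn": [0,0,0]},
  {"grip": 0.5,"dp": [-0.02,0.03,0],"turn": [0,0,0]},
])

```text
time: 16.25
position: [0.479, -0.2557, 0.2257]
orientation: [-3.141, -0.001, 0.152]
wrist_force: [1.6, -0.6, 0.3]
finger_gap: 0.0458
```

drive_tool([
  {"grip": 0.5,"dp": [-0.02,0.03,0],"turn": [0,0,0]},
  {"grip": 0.5,"dp": [-0.02,0.03,0],"turn": [0,0,0]},
  {"grip": 0.5,"dp": [0,0,0],"turn": [0,0,0]},
  {"grip": 0.5,"dp": [0,0,0],"turn": [0,0,0]},
  {"grip": 0.5,"dp": [0,0,0],"turn": [0,0,0]},
])

```text
time: 16.67
position: [0.4494, -0.3197, 0.2254]
orientation: [-3.14, -0.001, 0.151]
wrist_force: [-0.5, -0.2, 0.9]
finger_gap: 0.0458
```

```bash
python3 st.py 11
python3 - <<'E'
from plant import ctrl
from h import *
s2=ctrl.capture("scene")
g=lambda u:(u[0]/4+290-.4,u[1]/4+205-.4)
print("scene L-near,R-near,L-far", [L(onz(s2,g(u),.084)) for u in((610,100),(335,127),(672,212))], "ledge NL",L(onz(s2,g((525,72)),.08)))
E
```

```text
[ 0.44968187 -0.31928267  0.22556051] [-3.14095558e+00 -7.25991059e-04  1.52057066e-01] [-4.23435643e-01 -2.78774673e-04  1.16756217e-01] [ 1.10962475  0.39303809 -0.69133196  1.80898553  0.28572745  1.04141668
  0.46176238]
ledge -0.12682720565638528 -0.3253319631384313
scene L-near,R-near,L-far [array([-0.0363,  0.2002]), array([-0.0324,  0.0693]), array([0.061, 0.198])] ledge NL [-0.0751  0.1707]
```

View pics/s11.png

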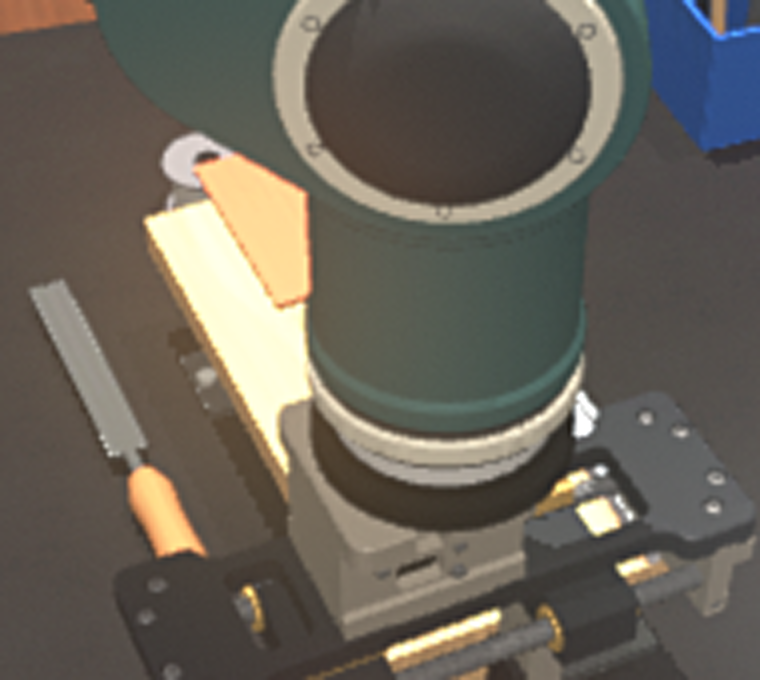

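```bash
python3 - <<'E'
from plant import ctrl
from h import *
s=ctrl.capture("side")
f=lambda u:(u[0]/4+210-.4,u[1]/4+150-.4)
P=[L(onz(s,f(u),.084)) for u in((196,169),(280,304))]
print("side near edge",P,"angle",np.arctan2(-(P[0]-P[1])[0],(P[0]-P[1])[1]))
E
python3 - <<'E'
import cv2,numpy as np
i=cv2.imread("pics/side0.png");print(i.shape)
from plant import ctrl
a=cv2.cvtColor(ctrl.capture("side")["color"],cv2.COLOR_BGR2GRAY).astype(int);b=cv2.cvtColor(i,cv2.COLOR_BGR2GRAY).astype(int)
print("reel diff",abs(a-b)[180:200,248:258].mean(),"file",abs(a-b)[218:262,215:250].mean())
c=cv2.cvtColor(ctrl.capture("scene")["color"],cv2.COLOR_BGR2GRAY).astype(int);d=cv2.cvtColor(cv2.imread("pics/scene0.png"),cv2.COLOR_BGR2GRAY).astype(int)
print("jar",abs(c-d)[285:330,183:222].mean(),"reel",abs(c-d)[245:285,465:495].mean())
E
```

```text
side near edge [array([-0.036 ,  0.1961]), array([-0.0342,  0.0687])] angle 0.01412778839688741
(480, 640, 3)
reel diff 8.135 file 6.455844155844156
jar 1.69002849002849 reel 1.8591666666666666
```

The side view agrees: near edge at x ≈ -35 mm (flush is -35), about 0.014 rad from parallel, overhang about 26–30 mm. The bystanders look unchanged, so I hand in.

```bash
python3 -c "
from plant import ctrl
print(ctrl.hand_in())"
```

```text
the job is handed in; nothing more can be done
None
```

I pushed the smaller copper blank flush against the fence with both open fingertips. I then pushed its right end along the fence with the tips until it overhung the left end of the ledge, backed off, and handed in at about 17 s of 48 s. No verdict was reported.

**Last checks:**
- **Overhang:** 28–30 mm from the scene view and 26 mm from the side view, against the 20–40 mm wanted.
- **Fence:** the blank's long edge is within about 1 mm of flush. It is about 0.014 rad from parallel in the side view. The scene view suggested about 0.03 rad, but its corner readings are less accurate. Both are under the 0.05 limit.
- **Forces:** the wrist reading stayed under about 18 N in total. The arm is clear of everything.
- **Bystanders:** the jar and reel show no change in the scene view, and the file looks unmoved in the side view.

**Possible problem:** at one point I turned the wrist the wrong way and joint 7 read -2.922, against a stated limit of -2.92. I turned it back at once, but I can't tell whether that counted as passing the range.

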